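# Index the clay wheel to its next spoke

## Task

The spoke under the template on the tilted stand is finished. Draw the index plunger, turn the plate one place clockwise (as seen facing the wheel) so that the next rough spoke comes under the template, and leave it locked there with the plunger dropped fully home in the slot. The clay is soft: keep off it and the template, and leave the other things on the bench alone.

Things in the scene. Friction and masses are not known exactly. Their poses are not given: they have to be found in the camera images.
- stand: grey cast stand with a foot 250 x 230 x 16 mm, bolted to the bench, cannot move; origin at bench height under the plate's centre; its x axis points level from the worker's (low) side to the high side, z up
- head: tilted head of the stand, fixed. Origin on the plate's axis at the plate's underside, 155 mm above the bench. Its axes (called head x, y, z below): z = the plate's axis, out of its face, up and towards the worker, 37 degrees from vertical; x = up the slope of the plate (12 o'clock); y = to the left for someone facing the wheel (9 o'clock)
- plate (a joint): turn of the round index plate; rad, 0 = the place where it is locked at the start (play 0.012 either way in a slot), growing clockwise as seen facing the wheel, no end stop. The next place is 1.047 (60 degrees). It stays where it is left; it turns with about 5 N at a handle, 7 N while the plunger rubs on its rim, and is blocked when the plunger drops in
- plate_centre (a point): centre of the face of the index plate: aluminium disc 270 mm across, 20 mm thick (head z 0 to 20 mm), carrying the clay wheel and two handles. Its rim has six radial slots 60 degrees apart, 15 mm wide, 14 mm deep, sides parallel
- handle_a (a point): middle of the grip of the turning handle that is low right at the start: black cylinder 20 mm across, fixed to the plate and square to it, head z 20 to 62 mm (this point at 45 mm), 108 mm from the plate's axis. At the start it is at head x -94, y -54 mm; one place on at x -94, y +54 mm
- handle_b (a point): the same point of the second, equal handle, diametrically opposite (high left at the start, near the template's arm)
- wheel: quarter-scale wheel model of soft brown clay on the plate, 150 mm across, 65 mm deep (head z 20 to 85 mm); origin at the centre of its back. Six spokes: at the start slim cut ones with twin ribs at 12, 2 and 4 o'clock, fat rough blanks at 10, 8 and 6 o'clock. Not to be touched. The handles stand 23 mm clear of its side
- template: steel contour template over the 12 o'clock spoke, on an aluminium arm that comes from the high side; fixed, not to be touched; frame as head
- light_bar (a point): middle of the light bar at the end of the template's arm: 24 mm thick, level, head y -105 to +105 mm, at head x 0, z 166 mm. It hangs over the low handles: a tool coming straight down on them fouls it or the clay; one coming along the plate's axis (tilted 37 degrees) has room
- plunger (a joint): index plunger, a steel pin 12 mm across with a flat, slightly chamfered nose, sliding along head y into the plate's rim at 9 o'clock; m: 0 = fully home, nose 10 mm deep in a slot; about 0.010 = nose rubbing on the rim; 0.013 = parked, nose 3 mm clear of the rim; 0.018 = end. A spring of 8 to 12 N pushes it home: let go on the rim, it drops into the next slot that comes
- sleeve_end (a point): centre of the flat outer end, 56 mm wide along head x and 28 mm high, of the fixed sleeve in which the plunger slides; at head x 0, y 188, z 10 mm. The lever's cam bears on it
- lever (a joint): cam lever on the plunger's outer end, swinging in the plane of the plate; rad: 0 = plunger let go, lever pointing to the low side (-x of the head); 1.571 = pointing away from the wheel (+y), plunger parked: it stays so by itself on the flat of its cam; stop at 1.62. Drawing takes about 3.5 N at the grip, letting go about 2 N
- lever_grip (a point): middle of the lever's grip: black cylinder 18 mm across, fixed to the lever, square to the plate, head z 13 to 65 mm (this point at 45 mm), 75 mm from the lever's pivot. Plunger home: at head x -75, y 196 mm; parked: at x 0, y 284 mm
- lever_pivot (a point): on the lever's pivot (parallel to head z) at the height of lever_grip. It moves out with the plunger: at head x 0, y 196 mm plus the plunger's value. As the lever swings to angle a, its cam holds it at least 7.5 cos(a) + 21 sin(a) mm beyond the sleeve's end (y 188 mm)
- rake: bystander: clay rake: turned wooden handle and 50 mm steel blade, 165 mm long, lying on the bench in front of the plunger; origin under its middle
- wood_knife: bystander: wooden modelling knife, 185 x 20 x 10 mm, lying on the bench; origin under its middle
- scraper: bystander: flat steel scraper blade, 150 x 60 x 4 mm, lying on the bench beside the stand, below the plunger; origin under its middle
- set_square: bystander: flat steel set square, legs 150 and 90 mm, 4 mm thick, lying on the bench; origin under the long leg
- offcut: bystander: irregular lump of brown clay about 95 x 80 x 55 mm; origin under its middle
- billet: bystander: cut clay billet, upright cylinder 68 mm across, 100 mm high; origin under its middle
- jar: bystander: white jar with black cap, 68 mm across, 95 mm high; origin under its middle
- tape: bystander: roll of paper tape, 96 mm across, 25 mm high; origin under its middle

How it is judged:
By the outcome, as a careful person would: the job done as asked, in the order asked, and still so for the second after the job is handed in, with the robot touching nothing.
It also fails if it takes over 72 s, if anything falls off the work surface, if the arm or the gripper's body presses on something with over 40 N, if the wrist force passes 120 N, or if a joint passes its speed limit or range.

## Robot

A 6-joint arm with a two-finger parallel gripper is mounted at the origin on the work surface. World frame = base frame: x ahead of the robot, y to its left, z up, the work surface at z = 0. Lengths are in m, angles in rad, forces in N, time in s.
With the tool pointing down it reaches from about 0.3 to 0.85 m from the base axis. Payload 4.2 kg.
Tool frame: the origin (TCP) lies at the very end of the fingers, on their centre line; the grasp point (between the pads) lies robot.grasp_offset behind it (robot.grasp_offset is the distance from the TCP to the grasp point, in m); z points along the fingers, y is the direction in which the jaws open and shut (so a half turn about z gives the same grasp; the last joint's range is limited). The gripper opens to 91 mm and grips with 3 to 60 N. Pads are 32 mm wide; open, the fingers measure 118 mm over their backs; the gripper's body (76 mm by 178 mm) begins 60 mm behind the grasp point.
Start: joints at [1.315, 0.32, 1.565, -0, 1.257, -0.02], TCP at [0.134, 0.559, 0.214] pointing down, gripper open.
Joint ranges: [-3.11, 3.11], [-0.84, 2.01], [0.21, 2.61], [-1.34, 4.49], [0.05, 2.63], [-2.56, 2.56]. Speed limits (rad/s): [2.57, 2.57, 3.14, 3.14, 3.14, 3.14].

## Interface

Orientations are given as a unit quaternion [x, y, z, w].
In Python, from plant import robot gives the robot as it stands. The module is installed in compiled form; this text tells all that it offers.
- The arm moves only by the tool drive_tool, never from a script. Its argument "moves" is a list of rows, each a list of 3 entries, a list of its own where there are three numbers: the shift along the tool's x, y, z in m, then the turn, a rotation vector about the tool's x, y, z in degrees, then the finger opening in m, from 0 to 0.0912. A call has 1 to 20 rows; each row is the pose to reach, as a shift and turn from the pose commanded when the call began, along the tool's axes at that moment; what a row does not reach only later rows make up. A row lasts 1/10 s, in which the tool goes at most 50 mm and 8.59 degrees, less where a joint would pass 70% of its speed; a pose out of reach is approached as far as the arm can. A call with a gripper value outside its range is refused whole. The fingers move at their own pace and stop on an object; "newtons" is the grip in N (left out, the last holds). Time passes only in rows, so rows that repeat a pose let the fingers close. It gives the time, the measured TCP pose, the force and the opening at its end, in the units of the state.
- robot.get_obs(): the state, without advancing time (a new reading comes with each control period).
- robot.snapshot(name): name is "side" or "top"; returns a dict with "img" (420x560x3 uint8, red, green, blue), "fx", "fy", "cx", "cy" (pixels), "R" (3x3) and "t" (3): a world point X has camera coordinates R X + t. Camera axes: x right, y down, z forward; pixel columns grow to the right and rows downward; lengths in m; the calibration is good to about 2 mm. A picture is of the moment at which its call begins. There is no depth.
- robot.close_job(): hands the job in, once; it reports no verdict.
The state is a dict: "time_s": time; "q": joint angles; "joint_vel": joint speeds; "joint_efforts": joint torques, N m; "tcp_pos": TCP position; "eef_rot": TCP orientation; "force": force on the tool from outside, world axes, zero at the start; "moment": the same for the moment, N m; "width": finger opening in m.
Only numpy, scipy, OpenCV 4.12 (cv2) and the standard library are available. Lean on these libraries where they do the work, as an engineer would, in place of code of your own. Each camera call takes 0.05 s, during which the arm holds its last target.

## Working session

There is one attempt and no reset: what is moved stays moved. The work goes in short steps, Python scripts to look and compute and a tool call to move; the robot and the scene stay as the last step left them, time stands still between calls to the robot, and variables do not carry over. Pictures are saved under pics/ and viewed, and the job is handed in when it is done.

Besides the shell and the picture viewer there is one more tool, called after "Call:" in YAML: its name, and indented under it one key for each argument. drive_tool: Moves the arm, as the interface text tells. Its arguments: {"type":"object","properties":{"moves":{"type":"array","items":{"type":"array"}},"newtons":{"type":"number"}},"required":["moves"]}

```bash
mkdir -p pics; ls; python3 - <<'E'
from plant import robot
import cv2
o=robot.get_obs();print({k:o[k] for k in o});print(robot.grasp_offset)
for n in ("side","top"):
    s=robot.snapshot(n);cv2.imwrite(f"pics/{n}0.png",cv2.cvtColor(s["img"],cv2.COLOR_RGB2BGR));print(n,s["fx"],s["fy"],s["cx"],s["cy"],s["R"],s["t"])
E
```

```text
pics
{'time_s': 0.0, 'q': array([ 1.31499859e+00,  3.20298641e-01,  1.56568861e+00, -9.70211299e-06,
        1.25736969e+00, -2.00147815e-02]), 'joint_vel': array([-1.88943665e-05, -7.67823177e-04, -1.67203340e-03,  1.19646622e-03,
        2.62150233e-04,  9.49893184e-05]), 'joint_efforts': array([-3.55376460e-04, -4.12441957e+01, -2.31981432e+01,  7.27695459e-02,
        4.54218406e-02, -1.45207810e-04]), 'tcp_pos': array([0.13420563, 0.55860106, 0.21311268]), 'eef_rot': array([ 1.17617047e-01,  9.93058635e-01, -8.74404208e-04, -1.16698487e-04]), 'force': array([ 0.43852371,  0.15616005, -0.42147323]), 'moment': array([-0.05921374, -0.01762244,  0.04812747]), 'width': 0.09133955402926634}
0.0188
side 533.9930608681243 533.9930608681243 284.4795124721273 206.34225050188684 [[ 4.84564622e-01 -8.74755332e-01  4.86641194e-04]
 [-5.86228502e-01 -3.25150000e-01 -7.42033436e-01]
 [ 6.49255936e-01  3.59277868e-01 -6.70362695e-01]] [-0.28655819  0.40641627  1.2296527 ]
top 444.59073998162785 444.59073998162785 280.42519422989574 208.21827211893523 [[ 0.0158071  -0.99951278  0.02691351]
 [-0.98162382 -0.02063237 -0.1897076 ]
 [ 0.19017046 -0.02342022 -0.9814717 ]] [-0.08562945  0.5250679   1.30327187]
```

View pics/side0.png

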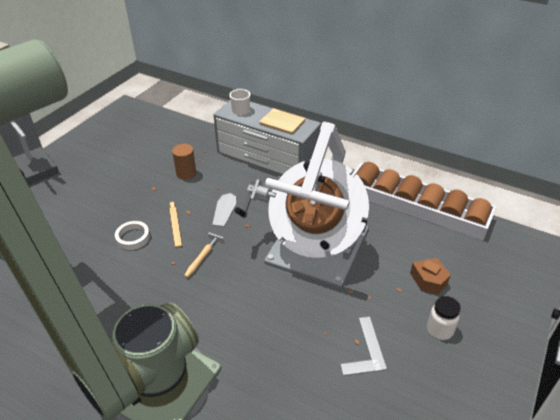

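View pics/top0.png

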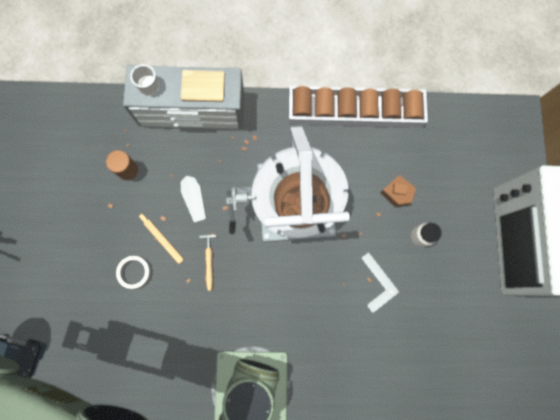

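```bash
python3 - <<'E'
import cv2
a=cv2.imread("pics/side0.png")[115:290,225:385];cv2.imwrite("pics/side0z.png",cv2.resize(a,None,fx=3.4,fy=3.4,interpolation=cv2.INTER_CUBIC))
a=cv2.imread("pics/top0.png")[120:250,210:370];cv2.imwrite("pics/top0z.png",cv2.resize(a,None,fx=4.5,fy=4.5,interpolation=cv2.INTER_CUBIC))
E
```

```text
(no output)
```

View pics/side0z.png

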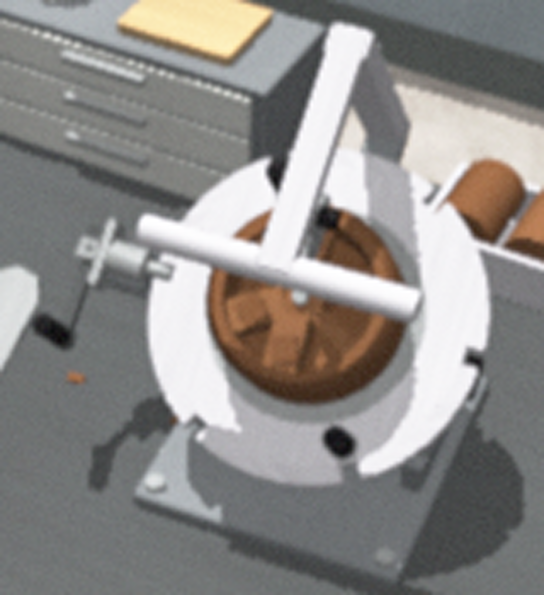

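View pics/top0z.png

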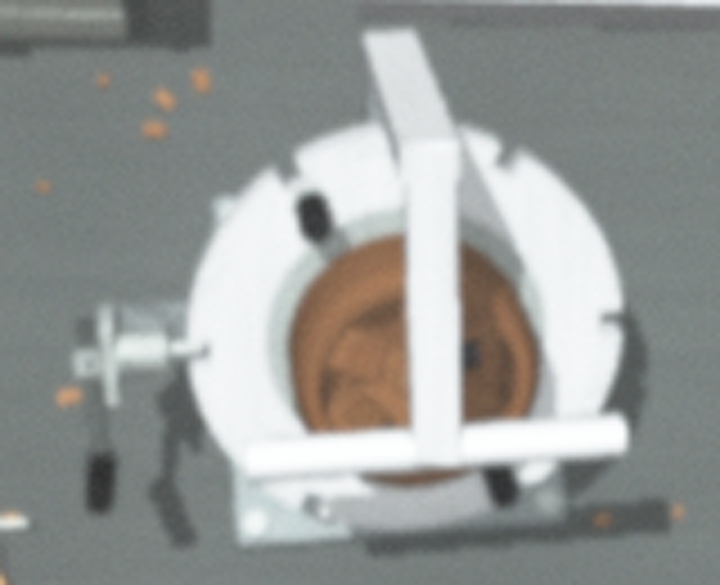

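```bash
cat > h.py <<'E'
import numpy as np, cv2
from plant import robot
def snap(n,fn=None):
    s=robot.snapshot(n)
    if fn: cv2.imwrite(f"pics/{fn}.png",cv2.cvtColor(s["img"],cv2.COLOR_RGB2BGR))
    return s
def ray(s,u,v):
    d=np.array([(u-s["cx"])/s["fx"],(v-s["cy"])/s["fy"],1.]);R=np.array(s["R"]);t=np.array(s["t"])
    d=R.T@d;return -R.T@t,d/np.linalg.norm(d)
def tri(s1,p1,s2,p2):
    c1,d1=ray(s1,*p1);c2,d2=ray(s2,*p2)
    A=np.stack([d1,-d2],1);k=np.linalg.lstsq(A,c2-c1,rcond=None)[0]
    a=c1+k[0]*d1;b=c2+k[1]*d2
    return (a+b)/2,np.linalg.norm(a-b)
def plane(s,p,z):
    c,d=ray(s,*p);return c+d*(z-c[2])/d[2]
def proj(s,X):
    c=np.array(s["R"])@np.asarray(X)+np.array(s["t"]);return np.array([s["fx"]*c[0]/c[2]+s["cx"],s["fy"]*c[1]/c[2]+s["cy"]])
def blobs(img,thr,box,minA=15):
    u0,u1,v0,v1=box;m=(img.max(2)<thr).astype(np.uint8);M=np.zeros_like(m);M[v0:v1,u0:u1]=m[v0:v1,u0:u1]
    n,l,st,c=cv2.connectedComponentsWithStats(M);return [(c[i].round(2).tolist(),st[i].tolist()) for i in range(1,n) if st[i][4]>=minA]
T=np.radians(37)
def head(x0,y0,psi,dz=0.155):
    c,s=np.cos(psi),np.sin(psi);sx=np.array([c,s,0]);sy=np.array([-s,c,0]);z=np.array([0,0,1.])
    R=np.stack([sx*np.cos(T)+z*np.sin(T),sy,-sx*np.sin(T)+z*np.cos(T)],1)
    return R,np.array([x0,y0,dz])
E
python3 - <<'E'
from h import *
s=snap("side");t=snap("top")
for thr in (40,60):
  print(blobs(s["img"],thr,(225,385,115,290),8));print(blobs(t["img"],thr,(210,370,120,250),8))
E
```

```text
[([320.67, 179.33], [318, 177, 6, 5, 18]), ([240.84, 212.45], [236, 209, 10, 8, 38]), ([324.16, 244.76], [321, 242, 7, 7, 38])]
[]
[([305.86, 165.05], [304, 162, 5, 8, 22]), ([320.84, 178.97], [318, 176, 7, 7, 31]), ([240.18, 211.95], [235, 208, 11, 9, 62]), ([324.38, 244.57], [321, 241, 8, 8, 47])]
[([232.06, 226.58], [230, 222, 5, 10, 31]), ([321.0, 227.5], [320, 225, 3, 6, 16])]
```

```bash
python3 - <<'E'
from h import *
from scipy.optimize import least_squares
s=snap("side");t=snap("top")
for b in blobs(t["img"],90,(210,370,120,250),12):print(b)
g,e=tri(s,(240.4,212.2),t,(232.1,226.6));print("grip",g,e)
L,e=tri(s,(268.5,182),t,(265.6,222.2));print("barL",L,e)
Rr,e=tri(s,(346.2,204.1),t,(348.2,216.4));print("barR",Rr,e,np.linalg.norm(L-Rr))
# fit x0,y0,psi to image obs (mid of visible cylinders)
obs=[(s,(240.4,212.2),(-.075,.196,.039)),(t,(232.1,226.6),(-.075,.196,.039)),(s,(324.3,244.6),(-.094,-.054,.041)),
(s,(268.5,182),(0,.105,.166)),(t,(265.6,222.2),(0,.105,.166)),(s,(346.2,204.1),(0,-.105,.166)),(t,(348.2,216.4),(0,-.105,.166)),(t,(280,168.4),(.094,.054,.041))]
def f(p,full=False):
    R,o=head(*p);return np.concatenate([proj(c,R@np.array(h)+o)-uv for c,uv,h in obs])
r=least_squares(f,[.65,-.05,0],loss="soft_l1")
print(r.x,f(r.x).reshape(-1,2).round(1).tolist())
r4=least_squares(f,[.65,-.05,0,.155],loss="soft_l1");print(r4.x,f(r4.x).reshape(-1,2).round(1).tolist())
R,o=head(*r.x)
for n,h in dict(grip=(-.075,.196,.045),ha=(-.094,-.054,.045),hb=(.094,.054,.045),parked=(0,.284,.045)).items():print(n,(R@np.array(h)+o).round(4))
E
```

```text
([246.36, 124.39], [238, 120, 18, 11, 153])
([279.44, 168.02], [277, 164, 6, 9, 43])
([314.26, 198.68], [313, 196, 4, 6, 19])
([231.86, 226.78], [229, 221, 7, 13, 77])
([321.0, 227.43], [318, 224, 7, 8, 42])
([246.96, 231.6], [245, 227, 5, 10, 25])
([351.52, 234.65], [345, 232, 12, 6, 31])
([337.42, 235.95], [334, 234, 8, 5, 19])
grip [0.45383631 0.0610816  0.14091139] 0.00033459907114062647
barL [ 0.44456718 -0.0349977   0.29207813] 0.0023833902350841258
barR [ 0.46134976 -0.23807096  0.2950186 ] 0.002831791103409994 0.20378677416636434
[ 0.55456852 -0.12669551  0.09132537] [[-0.0, 0.0], [0.1, 0.0], [-0.0, 1.0], [-1.6, 0.8], [-1.1, -0.4], [1.8, 1.7], [-0.1, -0.5], [-0.1, -1.2]]
[ 0.55305574 -0.12712524  0.09239361  0.15907422] [[-0.3, -0.6], [0.2, 0.4], [0.0, 0.4], [-1.7, -0.1], [-0.9, -0.0], [1.9, 0.9], [0.4, -0.2], [0.1, -1.0]]
grip [0.4501 0.0606 0.1458]
ha [ 0.4578 -0.1898  0.1344]
hb [ 0.5974 -0.0685  0.2475]
parked [0.5017 0.1537 0.1909]
```

```bash
cat >> h.py <<'E'
from scipy.spatial.transform import Rotation as Ro
HP=(0.5546,-0.1267,0.0913,0.155)
def W(h): R,o=head(*HP); return R@np.asarray(h,float)+o
def H(w): R,o=head(*HP); return R.T@(np.asarray(w)-o)
def target(gh,ang,tilt=37.):
    """tool pose with grasp point at head coords gh (m); tool y at angle ang deg from head +y towards head +x; tilt deg from vertical (about head y)"""
    R,o=head(*HP); a=np.radians(ang); d=np.radians(tilt-37.)
    z=np.array([-np.sin(0),0,-1.]); y=np.array([np.sin(a),np.cos(a),0]); x=np.cross(y,z)
    Rt=R@Ro.from_rotvec([0,-d,0]).as_matrix()@np.stack([x,y,z],1)
    return R@np.asarray(gh,float)+o+Rt[:,2]*robot.grasp_offset, Rt
def delta(p,Rt,cur=None):
    o=robot.get_obs(); Rc=Ro.from_quat(o["eef_rot"]).as_matrix()
    return (Rc.T@(p-o["tcp_pos"])).round(4).tolist(), np.degrees(Ro.from_matrix(Rc.T@Rt).as_rotvec()).round(2).tolist()
E
python3 - <<'E'
from h import *
s=snap("side");t=snap("top")
for c,uv,h in [(s,(283.2,242),(-.111,.064,.02)),(s,(365.6,219.4),(0,-.128,.02)),(t,(321.1,155.6),(.111,-.064,.02)),(t,(273.8,157.8),(.111,.064,.02)),(t,(345.6,190.2),(0,-.128,.02)),(t,(321,227.4),(-.094,-.054,.03)),
 (s,(257,193.5),(0,.188,.01)),(t,(234,198.5),(0,.196,.01))]:
    print(h,(proj(c,W(h))-uv).round(1))
print("tilt axis check", target((0,0,0),0,0)[1].round(2).tolist())
p,Rt=target((-.075,.196,.045+.08),45);print(p,Rt.round(2).tolist(),delta(p,Rt))
E
```

```text
(-0.111, 0.064, 0.02) [-1.  -2.1]
(0, -0.128, 0.02) [-1.8  1.5]
(0.111, -0.064, 0.02) [1.8 0.1]
(0.111, 0.064, 0.02) [1.6 0.9]
(0, -0.128, 0.02) [0.  1.5]
(-0.094, -0.054, 0.03) [-0.9 -2.6]
(0, 0.188, 0.01) [-1.8 -3.5]
(0, 0.196, 0.01) [-3.9 -0.4]
tilt axis check [[-1.0, -0.09, 0.0], [-0.09, 1.0, -0.0], [0.0, 0.0, -1.0]]
[0.4134353  0.05719548 0.19467896] [[-0.63, 0.5, 0.6], [0.65, 0.76, 0.05], [-0.43, 0.43, -0.8]] ([-0.3886, -0.4227, 0.0192], [-19.71, -31.69, 25.34])
```

```bash
python3 - <<'E'
from h import *
from scipy.optimize import least_squares
s=snap("side");t=snap("top")
obs=[(s,(240.4,212.2),(-.075,.196,.039)),(t,(231.9,226.7),(-.075,.196,.039)),(s,(324.3,244.6),(-.094,-.054,.041)),
(s,(268.5,182),(0,.105,.166)),(t,(265.6,222.2),(0,.105,.166)),(s,(346.2,204.1),(0,-.105,.166)),(t,(348.2,216.4),(0,-.105,.166)),(t,(279.5,168.1),(.094,.054,.041)),
(s,(283.2,242),(-.113,.065,.02)),(s,(365.6,219.4),(0,-.13,.02)),(t,(321.1,155.6),(.113,-.065,.02)),(t,(273.8,157.8),(.113,.065,.02)),(t,(345.6,190.2),(0,-.13,.02))]
def f(p):
    R,o=head(*p);return np.concatenate([proj(c,R@np.array(h)+o)-uv for c,uv,h in obs])
for p0 in ([.55,-.12,.09],[.55,-.12,.09,.155]):
    r=least_squares(f,p0,loss="soft_l1");print(r.x.round(4),f(r.x).reshape(-1,2).round(1).tolist(),np.sqrt(np.diag(np.linalg.inv(r.jac.T@r.jac))).round(4))
E
```

```text
[ 0.5559 -0.1254  0.1064] [[-0.3, 0.4], [0.4, 0.4], [0.4, 0.5], [-1.5, 0.9], [-1.0, -0.3], [2.4, 1.0], [-0.1, -1.7], [-0.3, -1.0], [-1.4, -1.5], [-1.1, 0.7], [1.2, -1.5], [0.3, 0.2], [0.2, 0.4]] [0.0012 0.001  0.0082]
[ 0.555  -0.1256  0.1063  0.1571] [[-0.4, 0.1], [0.4, 0.7], [0.4, 0.2], [-1.6, 0.4], [-0.9, -0.1], [2.3, 0.6], [0.1, -1.4], [-0.2, -0.9], [-1.5, -1.8], [-1.1, 0.4], [1.4, -1.4], [0.4, 0.3], [0.5, 0.5]] [0.0016 0.0011 0.008  0.0023]
```

Call:
drive_tool:
  moves:
    - [[-0.2,-0.21,-0.04],[-10,-16,13],0.05]
    - [[-0.2,-0.21,-0.04],[-10,-16,13],0.05]
    - [[-0.2,-0.21,-0.04],[-10,-16,13],0.05]
    - [[-0.2,-0.21,-0.04],[-10,-16,13],0.05]
    - [[-0.2,-0.21,-0.04],[-10,-16,13],0.05]
    - [[-0.2,-0.21,-0.04],[-10,-16,13],0.05]
    - [[-0.2,-0.21,-0.04],[-10,-16,13],0.05]

```text
time_s: 1.2
tcp_pos: [0.2812, 0.3042, 0.2551]
eef_rot: [0.23, 0.959, 0.07, 0.149]
force: [-0.7, -0.2, 0.4]
width: 0.0503
```

```bash
sed -i 's/^HP=.*/HP=(0.5556,-0.1258,0.102,0.1555)/' h.py; python3 - <<'E'
from h import *
print(robot.get_obs()["q"].round(3))
p,Rt=target((-.075,.196,.045+.08),45);print(p,delta(p,Rt))
p,Rt=target((-.075,.196,.045+.08),20,30);print(p,delta(p,Rt))
E
```

```text
[ 0.982 -0.094  1.989 -0.271  1.023 -0.002]
[0.41247573 0.05657452 0.19517896] ([-0.2109, -0.1759, 0.0822], [-10.01, -15.28, 11.45])
[0.41057156 0.05637961 0.19391203] ([-0.209, -0.1771, 0.0828], [-3.33, -10.83, -13.3])
```

Call:
drive_tool:
  moves:
    - [[-0.11,-0.09,0.04],[-5,-7.5,5.5],0.05]
    - [[-0.11,-0.09,0.04],[-5,-7.5,5.5],0.05]
    - [[-0.11,-0.09,0.04],[-5,-7.5,5.5],0.05]
    - [[-0.211,-0.176,0.08],[-10,-15.3,11.4],0.05]
    - [[-0.211,-0.176,0.08],[-10,-15.3,11.4],0.05]
    - [[-0.211,-0.176,0.08],[-10,-15.3,11.4],0.05]
    - [[-0.211,-0.176,0.08],[-10,-15.3,11.4],0.05]
    - [[-0.211,-0.176,0.08],[-10,-15.3,11.4],0.05]

```text
time_s: 2.0
tcp_pos: [0.4125, 0.0591, 0.1956]
eef_rot: [0.317, 0.894, 0.136, 0.285]
force: [0.9, -0.3, -0.2]
width: 0.0498
```

```bash
python3 - <<'E'
from h import *
print(robot.get_obs()["q"].round(3))
p,Rt=target((-.075,.196,.045+.08),45);print(p,delta(p,Rt))
snap("side","side1");snap("top","top1")
for n,b in(("side1",(115,290,200,385)),("top1",(120,270,190,350))):
    a=cv2.imread(f"pics/{n}.png")[b[0]:b[1],b[2]:b[3]];cv2.imwrite(f"pics/{n}z.png",cv2.resize(a,None,fx=3.4,fy=3.4,interpolation=cv2.INTER_CUBIC))
E
```

```text
[ 0.125 -0.194  2.366 -0.041  0.327 -0.729]
[0.41247573 0.05657452 0.19517896] ([-0.0014, -0.0021, 0.0001], [-0.08, -0.14, 0.07])
```

View pics/side1z.png

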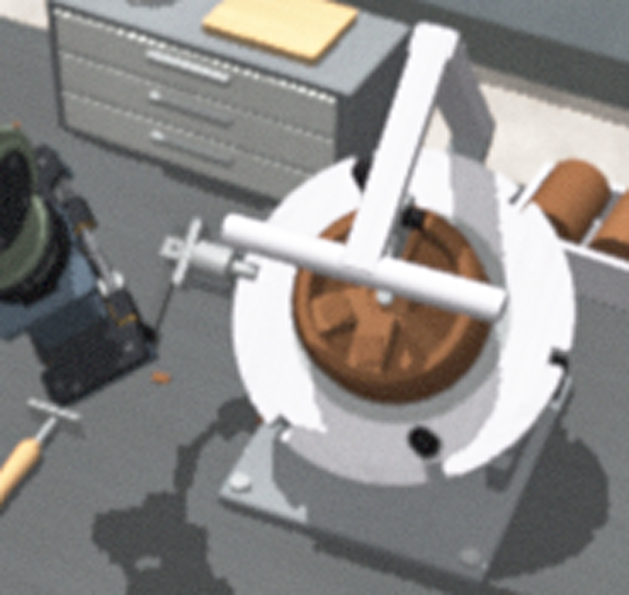

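View pics/top1z.png

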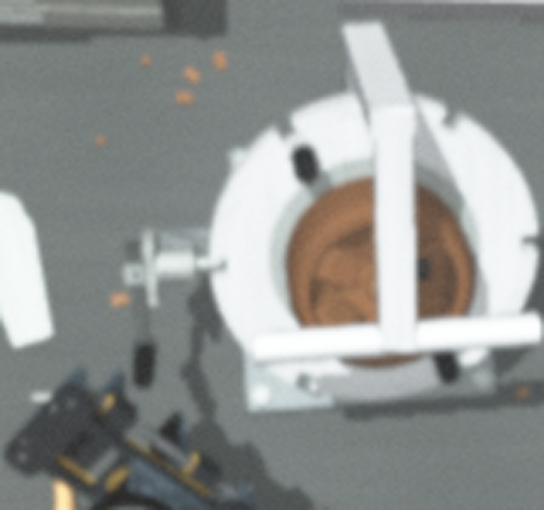

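Call:
drive_tool:
  moves:
    - [[-0.001,-0.001,0.025],[0,0,0],0.05]
    - [[-0.001,-0.001,0.05],[0,0,0],0.05]
    - [[-0.001,-0.001,0.065],[0,0,0],0.05]
    - [[-0.001,-0.001,0.078],[0,0,0],0.05]
    - [[-0.001,-0.001,0.078],[0,0,0],0.05]
  newtons: 20

```text
time_s: 2.6
tcp_pos: [0.4584, 0.0665, 0.1325]
eef_rot: [0.313, 0.896, 0.136, 0.284]
force: [-0.1, -0.7, 0.1]
width: 0.0499
```

```bash
python3 - <<'E'
from h import *
print(robot.get_obs()["q"].round(3),robot.get_obs()["force"])
p,Rt=target((-.075,.196,.045),45);print(p,delta(p,Rt))
snap("side","side2");snap("top","top2")
A=[]
for n,b in(("side2",(170,260,200,290)),("top2",(170,260,190,280))):
    a=cv2.imread(f"pics/{n}.png")[b[0]:b[1],b[2]:b[3]];A.append(cv2.resize(a,None,fx=4.4,fy=4.4,interpolation=cv2.INTER_CUBIC))
cv2.imwrite("pics/c2.png",np.hstack(A))
E
```

```text
[ 0.125  0.012  2.412 -0.108  0.078 -0.668] [-0.0733552  -0.70316792  0.07341631]
[0.4603707  0.06147682 0.13128812] ([-0.004, -0.0034, 0.0018], [0.04, -0.41, 0.51])
```

View pics/c2.png

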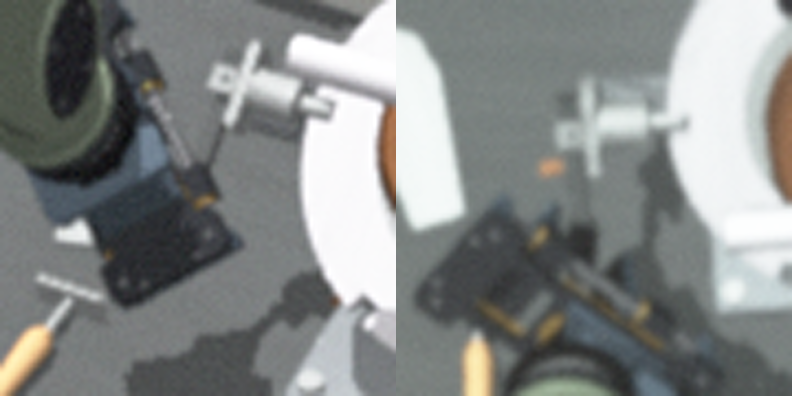

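```bash
python3 - <<'E'
from h import *
p,Rt=target((-.075,.196,.045),0,26);print(p,delta(p,Rt)); 
p2=p-Rt[:,2]*.06;print(p2,delta(p2,Rt))
E
```

```text
[0.45731393 0.06116394 0.12940514] ([-0.0006, -0.006, 0.0025], [4.49, 10.2, -44.37])
[0.43114836 0.05848576 0.18333279] ([-0.0085, 0.0021, -0.0564], [4.49, 10.2, -44.37])
```

Call:
drive_tool:
  moves:
    - [[0,0,-0.04],[0,0,0],0.05]
    - [[-0.008,0.002,-0.056],[0.7,1.7,-7.4],0.05]
    - [[-0.008,0.002,-0.056],[1.5,3.4,-15],0.05]
    - [[-0.008,0.002,-0.056],[2.2,5,-22],0.05]
    - [[-0.008,0.002,-0.056],[3,6.8,-29.6],0.05]
    - [[-0.008,0.002,-0.056],[3.7,8.5,-37],0.05]
    - [[-0.008,0.002,-0.056],[4.5,10.2,-44.4],0.05]
    - [[-0.008,0.002,-0.056],[4.5,10.2,-44.4],0.05]
    - [[-0.008,0.002,-0.056],[4.5,10.2,-44.4],0.05]

```text
time_s: 3.6
tcp_pos: [0.4309, 0.058, 0.1833]
eef_rot: [-0.048, 0.973, 0.012, 0.226]
force: [-0.4, 0.3, -0.8]
width: 0.0501
```

```bash
python3 - <<'E'
from h import *
print(robot.get_obs()["q"].round(3),robot.get_obs()["force"])
p,Rt=target((-.075,.196,.046),0,26);print(p,delta(p,Rt)); 
E
```

```text
[ 0.111 -0.087  2.224 -0.009  0.548 -1.552] [-0.36898021  0.31334458 -0.83504232]
[0.45671524 0.06110266 0.13020378] ([0.0, 0.0005, 0.0591], [-0.04, 0.11, -0.19])
```

Call:
drive_tool:
  moves:
    - [[0,0.0005,0.025],[0,0,0],0.05]
    - [[0,0.0005,0.045],[0,0,0],0.05]
    - [[0,0.0005,0.059],[0,0,0],0.05]
    - [[0,0.0005,0.059],[0,0,0],0.05]
  newtons: 20

```text
time_s: 4.0
tcp_pos: [0.4556, 0.0604, 0.128]
eef_rot: [-0.048, 0.974, 0.011, 0.223]
force: [-0.7, 0.3, -0.5]
width: 0.0499
```

```bash
python3 - <<'E'
from h import *
print(robot.get_obs()["q"].round(3),robot.get_obs()["force"])
p,Rt=target((-.075,.196,.046),0,26);print(p,delta(p,Rt))
snap("side","side3");snap("top","top3")
A=[]
for n,b in(("side3",(170,260,200,290)),("top3",(170,260,190,280))):
    a=cv2.imread(f"pics/{n}.png")[b[0]:b[1],b[2]:b[3]];A.append(cv2.resize(a,None,fx=4.4,fy=4.4,interpolation=cv2.INTER_CUBIC))
cv2.imwrite("pics/c3.png",np.hstack(A))
E
```

```text
[ 0.11   0.041  2.276 -0.014  0.374 -1.547] [-0.72518413  0.28082276 -0.54413427]
[0.45671524 0.06110266 0.13020378] ([-0.002, 0.0006, -0.0015], [-0.07, -0.18, -0.2])
```

View pics/c3.png

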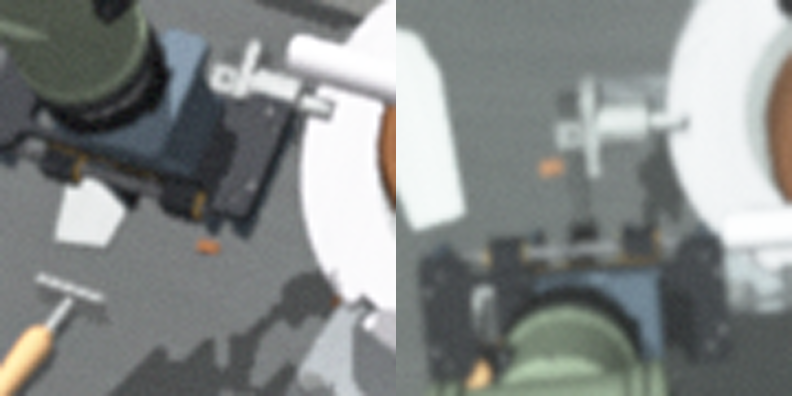

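Call:
drive_tool:
  moves:
    - [[0,0,0],[0,0,0],0.01]
    - [[0,0,0],[0,0,0],0.01]
    - [[0,0,0],[0,0,0],0.01]
    - [[0,0,0],[0,0,0],0.01]
    - [[0,0,0],[0,0,0],0.01]
  newtons: 20

```text
time_s: 4.6
tcp_pos: [0.4568, 0.0612, 0.13]
eef_rot: [-0.048, 0.973, 0.012, 0.225]
force: [-1.1, 6.6, 2.5]
width: 0.0174
```

```bash
python3 - <<'E'
from h import *
o=robot.get_obs();print(o["width"],o["force"],o["tcp_pos"])
Rc=Ro.from_quat(o["eef_rot"]).as_matrix();R,_=head(*HP)
print("grasp pt head",H(o["tcp_pos"]-Rc[:,2]*robot.grasp_offset).round(4))
# path in tool axes
h0=None
for a in range(0,91,10):
    r=np.radians(a);pv=188+max(8,7.5*np.cos(r)+21*np.sin(r));h=np.array([-75*np.cos(r),pv+75*np.sin(r),0])/1000
    if h0 is None:h0=h
    print(a,(Rc.T@R@(h-h0)).round(4).tolist())
E
```

```text
0.017379651613557083 [-1.10876182  6.57685392  2.49084461] [0.45683934 0.06118361 0.12996261]
grasp pt head [-0.0751  0.1961  0.0457]
0 [0.0, 0.0, 0.0]
10 [-0.0011, 0.0161, -0.0002]
20 [-0.0043, 0.0319, -0.0009]
30 [-0.0097, 0.0465, -0.0019]
40 [-0.017, 0.0595, -0.0033]
50 [-0.0261, 0.0704, -0.0051]
60 [-0.0366, 0.079, -0.0071]
70 [-0.0482, 0.0849, -0.0094]
80 [-0.0606, 0.088, -0.0118]
90 [-0.0733, 0.0882, -0.0143]
```

Call:
drive_tool:
  moves:
    - [[-0.0003,0.008,0],[0,0,0],0.01]
    - [[-0.001,0.016,0],[0,0,0],0.01]
    - [[-0.0025,0.024,-0.0005],[0,0,0],0.01]
    - [[-0.0043,0.032,-0.001],[0,0,0],0.01]
    - [[-0.007,0.039,-0.0015],[0,0,0],0.01]
    - [[-0.0097,0.0465,-0.002],[0,0,0],0.01]
    - [[-0.0097,0.0465,-0.002],[0,0,0],0.01]

```text
time_s: 5.3
tcp_pos: [0.4573, 0.1069, 0.1338]
eef_rot: [-0.048, 0.974, 0.01, 0.221]
force: [-4.8, -2.0, -2.5]
width: 0.0177
```

```bash
cat > st.py <<'E'
from h import *
o=robot.get_obs();print(o["time_s"],o["width"],o["q"].round(3))
Rc=Ro.from_quat(o["eef_rot"]).as_matrix();R,_=head(*HP)
print("grasp head mm",(H(o["tcp_pos"]-Rc[:,2]*robot.grasp_offset)*1000).round(1),"force head",(R.T@o["force"]).round(1))
E
python3 st.py
```

```text
5.3 0.01770589095480601 [ 0.254  0.051  2.243 -0.172  0.411 -1.274]
grasp head mm [-68.6 241.6  45.7] force head [-5.5 -1.5  1. ]
```

Call:
drive_tool:
  moves:
    - [[-0.0035,0.007,-0.0007],[0,0,0],0.01]
    - [[-0.0073,0.013,-0.0013],[0,0,0],0.01]
    - [[-0.0118,0.0187,-0.0022],[0,0,0],0.01]
    - [[-0.0164,0.0239,-0.0031],[0,0,0],0.01]
    - [[-0.0215,0.0284,-0.004],[0,0,0],0.01]
    - [[-0.0269,0.0325,-0.0051],[0,0,0],0.01]
    - [[-0.0327,0.0356,-0.0062],[0,0,0],0.01]
    - [[-0.0385,0.0384,-0.0074],[0,0,0],0.01]
    - [[-0.0385,0.0384,-0.0074],[0,0,0],0.01]

```text
time_s: 6.2
tcp_pos: [0.4855, 0.1479, 0.1578]
eef_rot: [-0.048, 0.974, 0.01, 0.222]
force: [-4.3, -1.7, 1.1]
width: 0.0176
```

```bash
python3 st.py
```

```text
6.2 0.01756606966225289 [ 0.344  0.08   2.134 -0.224  0.502 -1.152]
grasp head mm [-28.4 279.5  45.4] force head [-2.9 -1.3  3.5]
```

Call:
drive_tool:
  moves:
    - [[-0.0062,0.0017,-0.0012],[0,0,0],0.01]
    - [[-0.0124,0.0031,-0.0024],[0,0,0],0.01]
    - [[-0.0188,0.0033,-0.0037],[0,0,0],0.01]
    - [[-0.0251,0.0033,-0.0049],[0,0,0],0.01]
    - [[-0.0265,0.0033,-0.0052],[0,0,0],0.01]
    - [[-0.0265,0.0033,-0.0052],[0,0,0],0.01]
    - [[-0.0265,0.0033,-0.0052],[0,0,0],0.01]

```text
time_s: 6.9
tcp_pos: [0.5069, 0.1549, 0.1746]
eef_rot: [-0.048, 0.974, 0.012, 0.223]
force: [-5.2, 4.0, -0.9]
width: 0.0174
```

```bash
python3 st.py; python3 - <<'E'
from h import *
s=snap("side","side4");t=snap("top","top4")
A=[]
for n,b in(("side4",(150,240,200,290)),("top4",(150,240,190,280))):
    a=cv2.imread(f"pics/{n}.png")[b[0]:b[1],b[2]:b[3]];A.append(cv2.resize(a,None,fx=4.4,fy=4.4,interpolation=cv2.INTER_CUBIC))
cv2.imwrite("pics/c4.png",np.hstack(A))
E
```

```text
6.9 0.01738796135291556 [ 0.34   0.093  2.068 -0.198  0.55  -1.182]
grasp head mm [ -0.7 284.2  45.6] force head [-4.4  4.5  2.2]
```

View pics/c4.png

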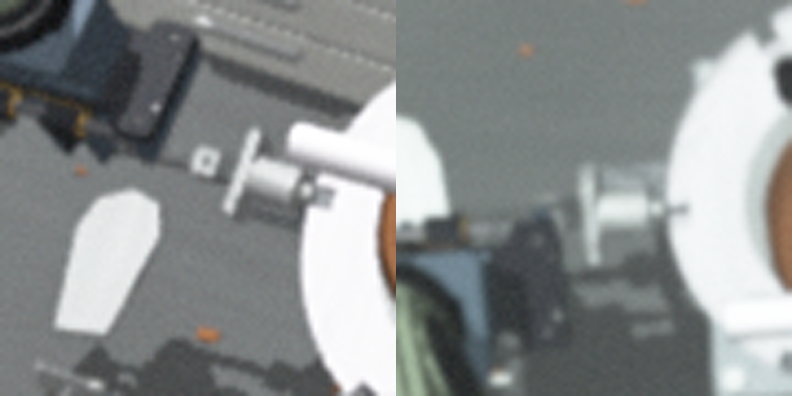

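Call:
drive_tool:
  moves:
    - [[-0.0015,0,-0.0003],[0,0,0],0.01]
    - [[-0.0015,0,-0.0003],[0,0,0],0.01]
    - [[-0.0015,0,-0.0003],[0,0,0],0.045]
    - [[-0.0015,0,-0.0003],[0,0,0],0.045]
    - [[-0.0015,0,-0.0003],[0,0,0],0.045]
    - [[-0.0015,0,-0.03],[0,0,0],0.045]
    - [[-0.0015,0,-0.07],[0,0,0],0.045]
    - [[-0.0015,0,-0.08],[0,0,0],0.045]
    - [[-0.0015,0,-0.08],[0,0,0],0.045]

```text
time_s: 7.9
tcp_pos: [0.4756, 0.1513, 0.2502]
eef_rot: [-0.049, 0.973, 0.012, 0.227]
force: [-0.5, 0.8, -0.1]
width: 0.0453
```

```bash
python3 st.py; python3 - <<'E'
from h import *
s=snap("side","side5");t=snap("top","top5")
A=[]
for n,b in(("side5",(150,240,200,290)),("top5",(150,240,190,280))):
    a=cv2.imread(f"pics/{n}.png")[b[0]:b[1],b[2]:b[3]];A.append(cv2.resize(a,None,fx=4.4,fy=4.4,interpolation=cv2.INTER_CUBIC))
cv2.imwrite("pics/c5.png",np.hstack(A))
h=(-.096,-.054,.046)
for tilt in (37,30):
  p,Rt=target(h,180,tilt);p2=p-Rt[:,2]*.1
  print(tilt,p,p2,delta(p2,Rt))
E
```

```text
7.9 0.04531534010050473 [ 0.362 -0.037  1.995 -0.169  0.746 -1.21 ]
grasp head mm [ 19.5 283.8 125. ] force head [-0.4  0.8  0.2]
37 [ 0.46854364 -0.1889928   0.11944864] [ 0.40867493 -0.19512068  0.19931219] ([0.1112, -0.3376, -0.0005], [-17.29, 0.18, 179.09])
30 [ 0.46663947 -0.18918771  0.11818171] [ 0.41689934 -0.19427887  0.20478425] ([0.1014, -0.3376, -0.0018], [-6.32, 0.17, 179.8])
```

View pics/c5.png

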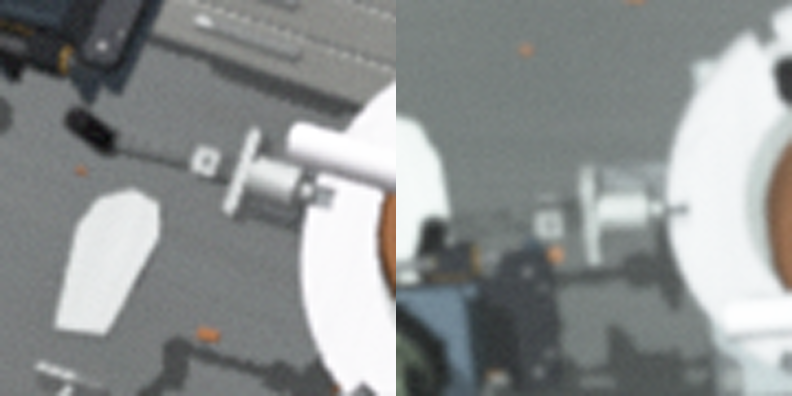

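```bash
python3 - <<'E'
from h import *
p,Rt=target((-.075,.196,.046),80,34);p1=np.array([.36,-.02,.27]);print(delta(p1,Rt))
E
```

```text
([0.108, -0.1586, -0.0778], [-5.7, -6.6, 79.78])
```

Call:
drive_tool:
  moves:
    - [[0.03,-0.016,-0.04],[-0.6,-0.7,8],0.04]
    - [[0.06,-0.032,-0.06],[-1.1,-1.3,16],0.04]
    - [[0.09,-0.048,-0.078],[-1.7,-2,24],0.04]
    - [[0.108,-0.07,-0.078],[-2.3,-2.6,32],0.04]
    - [[0.108,-0.09,-0.078],[-2.9,-3.3,40],0.04]
    - [[0.108,-0.11,-0.078],[-3.4,-4,48],0.04]
    - [[0.108,-0.13,-0.078],[-4,-4.6,56],0.04]
    - [[0.108,-0.145,-0.078],[-4.6,-5.3,64],0.04]
    - [[0.108,-0.158,-0.078],[-5.2,-6,72],0.04]
    - [[0.108,-0.158,-0.078],[-5.7,-6.6,80],0.04]
    - [[0.108,-0.158,-0.078],[-5.7,-6.6,80],0.04]

```text
time_s: 9.1
tcp_pos: [0.3594, -0.0198, 0.2689]
eef_rot: [0.579, 0.762, 0.199, 0.213]
force: [0.2, 0.9, 0.0]
width: 0.0394
```

```bash
python3 st.py; python3 - <<'E'
from h import *
h=(-.098,-.054,.046)
p,Rt=target(h,180,34);p2=p-Rt[:,2]*.1
print(p,p2,delta(p2,Rt))
E
```

```text
9.1 0.039408463853161435 [-0.285 -0.371  2.234  0.314  0.748 -0.729]
grasp head mm [-78.  125.4 220.3] force head [ 0.2  0.9 -0.1]
[ 0.46615754 -0.18923703  0.11767345] [ 0.41052889 -0.19493092  0.20057721] ([-0.1751, -0.0406, 0.0751], [-0.14, 0.12, 99.66])
```

Call:
drive_tool:
  moves:
    - [[-0.02,-0.005,0],[0,0,8.3],0.04]
    - [[-0.04,-0.01,0],[0,0,16.6],0.04]
    - [[-0.06,-0.015,0],[0,0,25],0.04]
    - [[-0.08,-0.02,0],[0,0,33.3],0.04]
    - [[-0.1,-0.025,0],[0,0,41.6],0.04]
    - [[-0.12,-0.03,0],[0,0,50],0.04]
    - [[-0.14,-0.035,0],[0,0,58.3],0.04]
    - [[-0.16,-0.04,0],[0,0,66.6],0.04]
    - [[-0.175,-0.041,0.005],[0,0,75],0.04]
    - [[-0.175,-0.041,0.02],[0,0,83.3],0.04]
    - [[-0.175,-0.041,0.04],[0,0,91.6],0.04]
    - [[-0.175,-0.041,0.06],[0,0,99.7],0.04]
    - [[-0.175,-0.041,0.075],[0,0,99.7],0.04]
    - [[-0.175,-0.041,0.075],[0,0,99.7],0.04]

```text
time_s: 10.5
tcp_pos: [0.4111, -0.193, 0.2]
eef_rot: [0.955, 0.051, 0.29, -0.017]
force: [0.5, 0.5, -0.0]
width: 0.04
```

```bash
python3 st.py; python3 - <<'E'
from h import *
h=(-.098,-.054,.046)
p,Rt=target(h,180,34)
print(p,delta(p,Rt))
s=snap("side","side6");t=snap("top","top6")
print(proj(s,W((-.094,-.054,.041))),blobs(s["img"],60,(300,350,230,260),10))
print("TCP px",proj(s,robot.get_obs()["tcp_pos"]),proj(t,robot.get_obs()["tcp_pos"]))
A=[]
for n,b in(("side6",(170,270,270,370)),("top6",(150,250,265,365))):
    a=cv2.imread(f"pics/{n}.png")[b[0]:b[1],b[2]:b[3]];A.append(cv2.resize(a,None,fx=4,fy=4,interpolation=cv2.INTER_CUBIC))
cv2.imwrite("pics/c6.png",np.hstack(A))
E
```

```text
10.5 0.039993578664463174 [-0.796 -0.037  2.198  0.72   0.727  0.179]
grasp head mm [-92.5 -52.3 144.9] force head [ 0.5  0.5 -0.4]
[ 0.46615754 -0.18923703  0.11767345] ([0.0001, 0.0023, 0.0991], [-0.28, 0.18, 0.19])
[324.62574991 245.08436648] [([317.77, 237.59], [300, 230, 33, 21, 285])]
TCP px [318.62801817 238.77511296] [325.44845426 240.78605036]
```

View pics/c6.png

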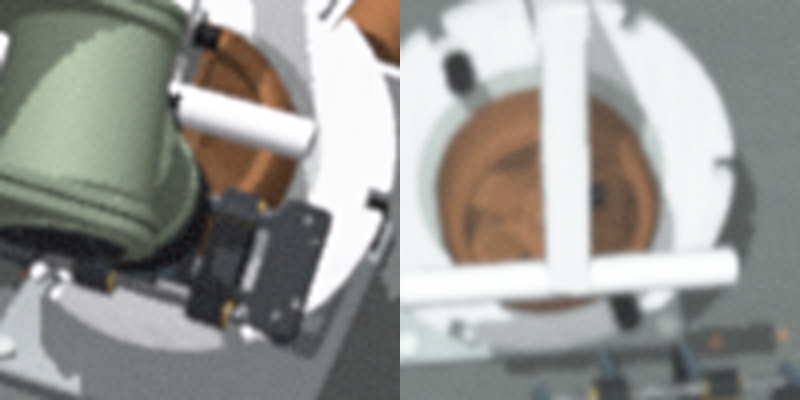

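Call:
drive_tool:
  moves:
    - [[0,0.002,0.03],[0,0,0],0.04]
    - [[0,0.002,0.055],[0,0,0],0.04]
    - [[0,0.002,0.07],[0,0,0],0.04]
    - [[0,0.002,0.085],[0,0,0],0.04]
    - [[0,0.002,0.098],[0,0,0],0.04]
    - [[0,0.002,0.098],[0,0,0],0.04]
    - [[0,0.002,0.098],[0,0,0],0.04]
  newtons: 12

```text
time_s: 11.3
tcp_pos: [0.4662, -0.1911, 0.1222]
eef_rot: [0.955, 0.05, 0.293, -0.014]
force: [0.1, 0.9, -0.4]
width: 0.0399
```

```bash
python3 st.py; python3 - <<'E'
from h import *
s=snap("side","side7");t=snap("top","top7")
A=[]
for n,b in(("side7",(170,270,270,370)),("top7",(150,250,265,365))):
    a=cv2.imread(f"pics/{n}.png")[b[0]:b[1],b[2]:b[3]];A.append(cv2.resize(a,None,fx=4,fy=4,interpolation=cv2.INTER_CUBIC))
cv2.imwrite("pics/c7.png",np.hstack(A))
E
```

```text
11.3 0.03994296395803164 [-0.678  0.148  2.256  0.984  0.493 -0.042]
grasp head mm [-95.4 -55.8  49.6] force head [-0.1  0.9 -0.5]
```

View pics/c7.png

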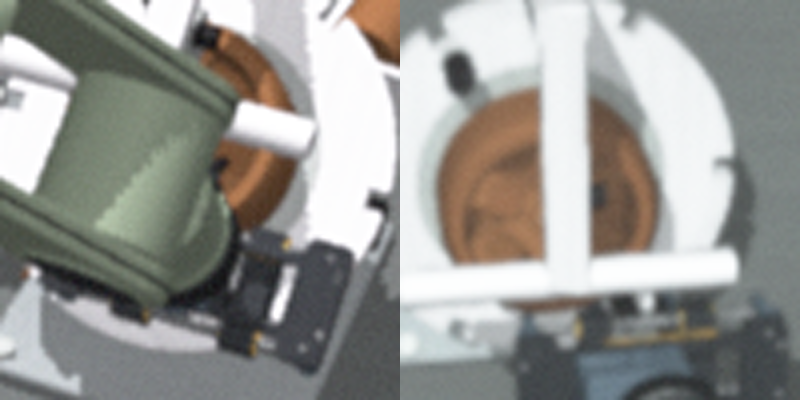

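Call:
drive_tool:
  moves:
    - [[0,0,0],[0,0,0],0.012]
    - [[0,0,0],[0,0,0],0.012]
    - [[0,0,0],[0,0,0],0.012]
    - [[0,0,0],[0,0,0],0.012]
  newtons: 12

```text
time_s: 11.8
tcp_pos: [0.466, -0.1896, 0.122]
eef_rot: [0.955, 0.05, 0.293, -0.016]
force: [-1.6, 3.9, 6.5]
width: 0.0194
```

```bash
python3 st.py; python3 - <<'E'
from h import *
o=robot.get_obs();Rc=Ro.from_quat(o["eef_rot"]).as_matrix();R,_=head(*HP)
f=lambda a:np.array([-108*np.cos(np.radians(a-30)),108*np.sin(np.radians(a-30)),0])/1000
for a in range(0,61,5):print(a,(Rc.T@R@(f(a)-f(0))).round(4).tolist())
E
```

```text
11.8 0.019449207326965808 [-0.678  0.148  2.257  0.985  0.495 -0.042]
grasp head mm [-95.6 -54.4  49.5] force head [2.9 4.  5.9]
0 [0.0, 0.0, 0.0]
5 [-0.0043, -0.0084, 0.0002]
10 [-0.0079, -0.0171, 0.0004]
15 [-0.0107, -0.0261, 0.0006]
20 [-0.0128, -0.0353, 0.0007]
25 [-0.014, -0.0446, 0.0008]
30 [-0.0144, -0.054, 0.0009]
35 [-0.014, -0.0634, 0.0009]
40 [-0.0127, -0.0728, 0.0008]
45 [-0.0107, -0.082, 0.0008]
50 [-0.0078, -0.0909, 0.0006]
55 [-0.0042, -0.0996, 0.0005]
60 [0.0001, -0.108, 0.0003]
```

Call:
drive_tool:
  moves:
    - [[-0.0022,-0.0042,0],[0,0,0],0.012]
    - [[-0.0043,-0.0084,0],[0,0,0],0.012]
    - [[-0.0061,-0.0127,0],[0,0,0],0.012]
    - [[-0.0079,-0.0171,0],[0,0,0],0.012]
    - [[-0.0107,-0.0261,0],[0,0,0],0.012]
    - [[-0.0107,-0.0261,0],[0,0,0],0.012]

```text
time_s: 12.4
tcp_pos: [0.4537, -0.1668, 0.1143]
eef_rot: [0.955, 0.048, 0.291, -0.013]
force: [0.2, -4.5, -7.6]
width: 0.0192
```

```bash
python3 st.py
```

```text
12.4 0.01923849358756885 [-0.64   0.126  2.313  1.038  0.45  -0.07 ]
grasp head mm [-108.1  -30.4   49.4] force head [-4.8 -4.5 -5.9]
```

Call:
drive_tool:
  moves:
    - [[-0.0021,-0.0092,0],[0,0,0],0.012]
    - [[-0.0033,-0.0185,0],[0,0,0],0.012]
    - [[-0.0037,-0.0279,0],[0,0,0],0.012]
    - [[-0.0033,-0.0373,0],[0,0,0],0.012]
    - [[-0.002,-0.0467,0],[0,0,0],0.012]
    - [[0,-0.0559,0],[0,0,0],0.012]
    - [[0,-0.0559,0],[0,0,0],0.012]

```text
time_s: 13.1
tcp_pos: [0.4482, -0.1098, 0.1149]
eef_rot: [0.955, 0.05, 0.292, -0.015]
force: [0.3, -1.2, -2.8]
width: 0.0194
```

```bash
python3 st.py; python3 - <<'E'
from h import *
s=snap("side","side8");t=snap("top","top8")
A=[]
for n,b in(("side8",(130,270,240,380)),("top8",(120,250,225,365))):
    a=cv2.imread(f"pics/{n}.png")[b[0]:b[1],b[2]:b[3]];A.append(cv2.resize(a,(400,400),interpolation=cv2.INTER_CUBIC))
cv2.imwrite("pics/c8.png",np.hstack(A))
E
```

```text
13.1 0.019430406188775198 [-0.497  0.076  2.374  1.067  0.368  0.017]
grasp head mm [-107.5   26.9   49.7] force head [-1.6 -1.2 -2.3]
```

View pics/c8.png

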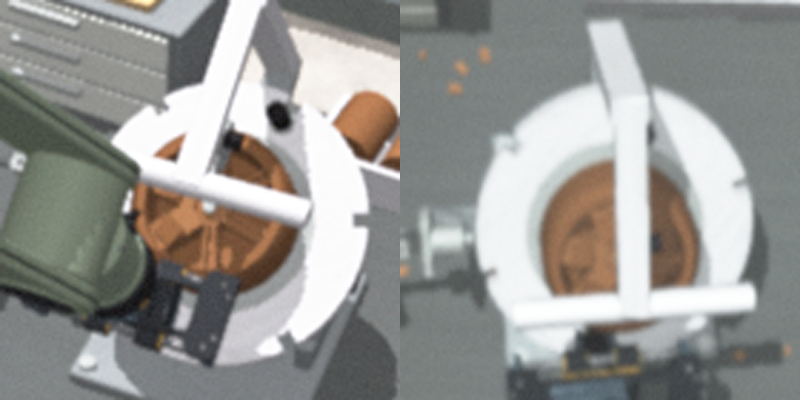

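Call:
drive_tool:
  moves:
    - [[0,0,0],[0,0,0],0.042]
    - [[0,0,0],[0,0,0],0.042]
    - [[0,0,0],[0,0,0],0.042]
    - [[0,0,-0.03],[0,0,0],0.042]
    - [[0,0,-0.07],[0,0,0],0.042]
    - [[0,0,-0.11],[0,0,0],0.042]
    - [[0,0,-0.13],[0,0,0],0.042]
    - [[0,0,-0.13],[0,0,0],0.042]

```text
time_s: 14.0
tcp_pos: [0.3769, -0.1188, 0.2262]
eef_rot: [0.954, 0.049, 0.295, -0.012]
force: [-0.4, -0.1, 0.7]
width: 0.0421
```

```bash
python3 st.py; python3 - <<'E'
from h import *
p,Rt=target((0,.284,.046),180,26);p2=p-Rt[:,2]*.08;print(p,p2,delta(p2,Rt))
E
```

```text
14.0 0.04209187597770912 [-0.677 -0.214  2.266  0.625  0.736  0.395]
grasp head mm [-98.   25.3 181.9] force head [ 0.1 -0.1  0.8]
[0.50734114 0.15474425 0.17533991] [0.47245372 0.15117334 0.24724343] ([0.1137, -0.2588, 0.0506], [0.29, -8.35, 0.13])
```

Call:
drive_tool:
  moves:
    - [[0,-0.04,0],[0,0,0],0.042]
    - [[0,-0.09,0],[0,0,0],0.042]
    - [[0,-0.13,0],[0,-1,0],0.042]
    - [[0.02,-0.17,0.01],[0,-2,0],0.042]
    - [[0.05,-0.2,0.02],[0,-4,0],0.042]
    - [[0.08,-0.23,0.035],[0.2,-6,0],0.042]
    - [[0.1,-0.25,0.045],[0.3,-8,0],0.042]
    - [[0.114,-0.259,0.05],[0.3,-8.3,0],0.042]
    - [[0.114,-0.259,0.05],[0.3,-8.3,0],0.042]
    - [[0.114,-0.259,0.05],[0.3,-8.3,0],0.042]

```text
time_s: 15.0
tcp_pos: [0.4714, 0.1542, 0.2432]
eef_rot: [0.974, 0.053, 0.22, -0.014]
force: [-0.9, -0.2, -1.0]
width: 0.0419
```

```bash
python3 st.py; python3 - <<'E'
from h import *
p,Rt=target((0,.284,.046),180,26);print(delta(p,Rt))
s=snap("side","side9");t=snap("top","top9")
print(proj(s,W((0,.284,.039))),proj(t,W((0,.284,.039))))
A=[]
for n,b in(("side9",(130,230,190,290)),("top9",(150,250,180,280))):
    a=cv2.imread(f"pics/{n}.png")[b[0]:b[1],b[2]:b[3]];A.append(cv2.resize(a,(400,400),interpolation=cv2.INTER_CUBIC))
cv2.imwrite("pics/c9.png",np.hstack(A))
E
```

```text
15.0 0.041880033117436495 [ 0.365 -0.032  2.003 -0.157  0.744  1.92 ]
grasp head mm [ 12.4 287.  121.7] force head [-1.3 -0.1 -0.2]
([0.0031, 0.0036, 0.0767], [-0.34, 0.49, 0.27])
[220.70146684 178.56749608] [197.20251989 205.42762946]
```

View pics/c9.png

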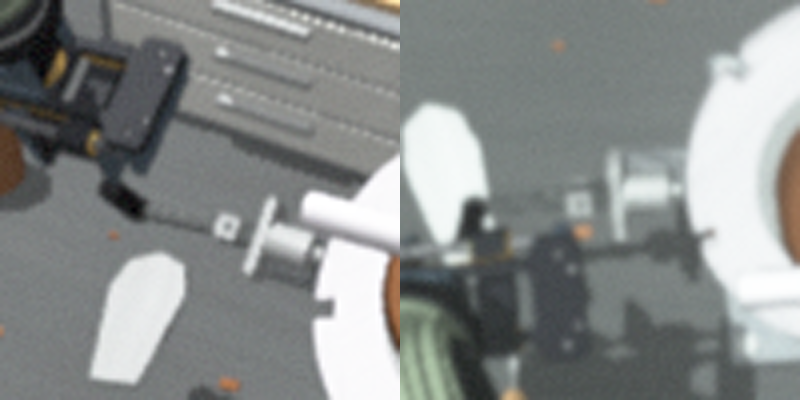

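Call:
drive_tool:
  moves:
    - [[0.003,0.003,0.02],[0,0,0],0.042]
    - [[0.003,0.003,0.045],[0,0,0],0.042]
    - [[0.003,0.003,0.065],[0,0,0],0.042]
    - [[0.003,0.003,0.077],[0,0,0],0.042]
    - [[0.003,0.003,0.077],[0,0,0],0.042]
    - [[0.003,0.003,0.077],[0,0,0],0.01]
    - [[0.003,0.003,0.077],[0,0,0],0.01]
    - [[0.003,0.003,0.077],[0,0,0],0.01]
    - [[0.003,0.003,0.077],[0,0,0],0.01]
  newtons: 20

```text
time_s: 16.0
tcp_pos: [0.5081, 0.155, 0.1787]
eef_rot: [0.973, 0.051, 0.224, -0.015]
force: [-3.2, 5.2, 3.5]
width: 0.0175
```

```bash
python3 st.py; python3 - <<'E'
from h import *
o=robot.get_obs()
Rc=Ro.from_quat(o["eef_rot"]).as_matrix();R,_=head(*HP)
h0=None
for a in range(90,-1,-10):
    r=np.radians(a);pv=188+max(18,7.5*np.cos(r)+21*np.sin(r));h=np.array([-75*np.cos(r),pv+75*np.sin(r),0])/1000
    if h0 is None:h0=h
    print(a,pv,(Rc.T@R@(h-h0)).round(4).tolist())
E
```

```text
16.0 0.01746662609119483 [ 0.333  0.088  2.061 -0.176  0.556  1.929]
grasp head mm [  2.6 284.   48.2] force head [0.  5.5 4.4]
90 209.0 [0.0, 0.0, 0.0]
80 209.98332414575833 [-0.0128, 0.0002, 0.0025]
70 210.2986961114466 [-0.0252, 0.0033, 0.0049]
60 209.9365334794732 [-0.0368, 0.0092, 0.0072]
50 208.90784037814757 [-0.0473, 0.0177, 0.0091]
40 207.24387312680966 [-0.0564, 0.0286, 0.0108]
30 206 [-0.0637, 0.0406, 0.0122]
20 206 [-0.0692, 0.0525, 0.0132]
10 206 [-0.0725, 0.0651, 0.0137]
0 206 [-0.0736, 0.0781, 0.0138]
```

Call:
drive_tool:
  moves:
    - [[-0.0064,0,0.0012],[0,0,0],0.01]
    - [[-0.0128,0.0002,0.0025],[0,0,0],0.01]
    - [[-0.019,0.0015,0.0037],[0,0,0],0.01]
    - [[-0.0252,0.0033,0.0049],[0,0,0],0.01]
    - [[-0.031,0.006,0.006],[0,0,0],0.01]
    - [[-0.0368,0.0092,0.0072],[0,0,0],0.01]
    - [[-0.042,0.0132,0.0082],[0,0,0],0.01]
    - [[-0.0473,0.0177,0.0091],[0,0,0],0.01]
    - [[-0.052,0.023,0.01],[0,0,0],0.01]
    - [[-0.0564,0.0286,0.0108],[0,0,0],0.01]
    - [[-0.0564,0.0286,0.0108],[0,0,0],0.01]

```text
time_s: 17.1
tcp_pos: [0.4617, 0.1201, 0.1412]
eef_rot: [0.974, 0.051, 0.22, -0.013]
force: [-5.5, 4.7, -1.5]
width: 0.0177
```

```bash
python3 st.py
```

```text
17.1 0.017654175016699903 [ 0.281  0.053  2.215 -0.169  0.442  1.883]
grasp head mm [-59.5 254.1  48.2] force head [-4.9  5.3  1.8]
```

Call:
drive_tool:
  moves:
    - [[-0.004,0.006,0.0007],[0,0,0],0.01]
    - [[-0.0073,0.012,0.0014],[0,0,0],0.01]
    - [[-0.0103,0.018,0.002],[0,0,0],0.01]
    - [[-0.0128,0.0239,0.0024],[0,0,0],0.01]
    - [[-0.0147,0.03,0.0027],[0,0,0],0.01]
    - [[-0.0161,0.0365,0.0029],[0,0,0],0.01]
    - [[-0.0168,0.043,0.003],[0,0,0],0.01]
    - [[-0.0172,0.0495,0.003],[0,0,0],0.01]
    - [[-0.0172,0.0495,0.003],[0,0,0],0.01]
    - [[-0.0172,0.0495,0.003],[0,0,0],0.01]

```text
time_s: 18.1
tcp_pos: [0.4508, 0.0703, 0.1295]
eef_rot: [0.975, 0.051, 0.217, -0.014]
force: [-7.6, 9.1, -3.3]
width: 0.0173
```

```bash
python3 st.py
```

```text
18.1 0.017349800515955152 [ 0.135  0.036  2.27  -0.02   0.398  1.618]
grasp head mm [-79.1 205.6  48.3] force head [-7.3  9.8  1.4]
```

Call:
drive_tool:
  moves:
    - [[0.001,-0.001,0],[0,0,0],0.042]
    - [[0.001,-0.001,0],[0,0,0],0.042]
    - [[0.001,-0.001,0],[0,0,0],0.042]
    - [[0.001,-0.001,-0.04],[0,0,0],0.042]
    - [[0.001,-0.001,-0.08],[0,0,0],0.042]
    - [[0.001,-0.001,-0.12],[0,0,0],0.042]
    - [[0.001,-0.001,-0.12],[0,0,0],0.042]

```text
time_s: 18.8
tcp_pos: [0.4069, 0.0652, 0.2472]
eef_rot: [0.972, 0.051, 0.228, -0.014]
force: [0.1, -1.1, 0.6]
width: 0.0422
```

```bash
python3 st.py; python3 - <<'E'
from h import *
p,Rt=target((-.107,.028,.048),180,34);p2=p-Rt[:,2]*.12;print(p,p2,delta(p2,Rt))
s=snap("side","side10");t=snap("top","top10")
A=[]
for n,b in(("side10",(150,250,210,310)),("top10",(150,250,215,315))):
    a=cv2.imread(f"pics/{n}.png")[b[0]:b[1],b[2]:b[3]];A.append(cv2.resize(a,(400,400),interpolation=cv2.INTER_CUBIC))
cv2.imwrite("pics/c10.png",np.hstack(A))
E
```

```text
18.8 0.04217026712078445 [ 0.141 -0.201  2.137 -0.018  0.744  1.617]
grasp head mm [-43.9 205.  169. ] force head [ 0.4 -1.1  0.5]
[ 0.4494603  -0.10851766  0.11385439] [ 0.38270592 -0.11535032  0.2133389 ] ([-0.0534, 0.1771, 0.0105], [-0.31, 7.54, 0.06])
```

View pics/c10.png

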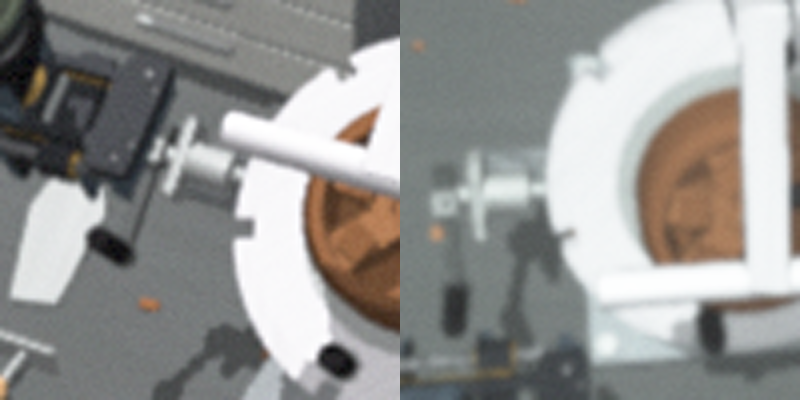

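Call:
drive_tool:
  moves:
    - [[-0.035,0.01,0],[0,2,0],0.042]
    - [[-0.053,0.04,0],[-0.1,4,0],0.042]
    - [[-0.053,0.08,0],[-0.2,7.5,0],0.042]
    - [[-0.053,0.12,0],[-0.3,7.5,0],0.042]
    - [[-0.053,0.16,0],[-0.3,7.5,0],0.042]
    - [[-0.053,0.177,0.01],[-0.3,7.5,0],0.042]
    - [[-0.053,0.177,0.01],[-0.3,7.5,0],0.042]
    - [[-0.053,0.177,0.01],[-0.3,7.5,0],0.042]

```text
time_s: 19.7
tcp_pos: [0.3801, -0.1176, 0.2064]
eef_rot: [0.958, 0.046, 0.284, -0.015]
force: [0.0, 0.3, 0.0]
width: 0.0422
```

```bash
python3 st.py; python3 - <<'E'
from h import *
p,Rt=target((-.107,.028,.048),180,34);print(delta(p,Rt))
s=snap("side","side11");t=snap("top","top11")
print("TCP",proj(s,robot.get_obs()["tcp_pos"]),"handle pred",proj(s,W((-.1045,.027,.041))),proj(t,W((-.1045,.027,.041))))
A=[]
for n,b in(("side11",(170,270,240,340)),("top11",(160,260,245,345))):
    a=cv2.imread(f"pics/{n}.png")[b[0]:b[1],b[2]:b[3]];A.append(cv2.resize(a,(400,400),interpolation=cv2.INTER_CUBIC))
cv2.imwrite("pics/c11.png",np.hstack(A))
E
```

```text
19.7 0.04222968911613591 [-0.65  -0.179  2.287  0.624  0.69   0.404]
grasp head mm [-106.8   26.1  164. ] force head [ 0.1  0.3 -0. ]
([0.0081, -0.0021, 0.1157], [0.04, 0.96, -0.29])
TCP [283.72717616 234.18134837] handle pred [294.22006783 240.0658864 ] [292.58966076 231.52908624]
```

View pics/c11.png

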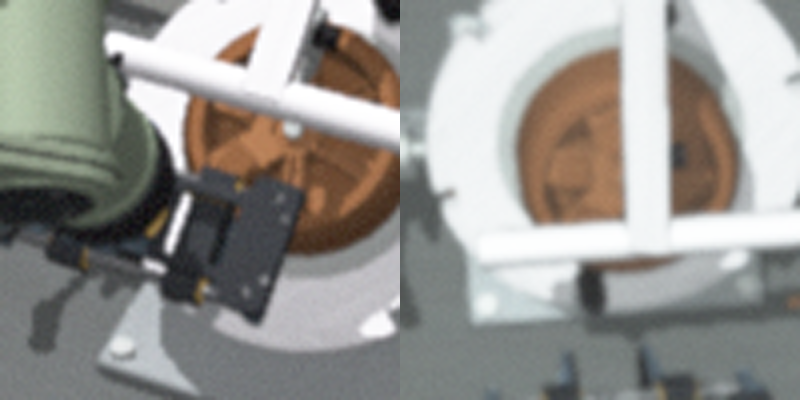

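Call:
drive_tool:
  moves:
    - [[0.006,-0.002,0.03],[0,1,0],0.042]
    - [[0.006,-0.002,0.06],[0,1,0],0.042]
    - [[0.006,-0.002,0.085],[0,1,0],0.042]
    - [[0.006,-0.002,0.105],[0,1,0],0.042]
    - [[0.006,-0.002,0.114],[0,1,0],0.042]
    - [[0.006,-0.002,0.114],[0,1,0],0.042]
    - [[0.006,-0.002,0.114],[0,1,0],0.012]
    - [[0.006,-0.002,0.114],[0,1,0],0.012]
    - [[0.006,-0.002,0.114],[0,1,0],0.012]
    - [[0.006,-0.002,0.114],[0,1,0],0.012]
  newtons: 12

```text
time_s: 20.8
tcp_pos: [0.4481, -0.1096, 0.1171]
eef_rot: [0.954, 0.048, 0.295, -0.011]
force: [1.1, -8.2, -4.0]
width: 0.02
```

```bash
python3 st.py; python3 - <<'E'
from h import *
o=robot.get_obs();Rc=Ro.from_quat(o["eef_rot"]).as_matrix();R,_=head(*HP)
f=lambda a:np.array([-108*np.cos(np.radians(a-30)),108*np.sin(np.radians(a-30)),0])/1000
for a in range(44,66,2):print(a,(Rc.T@R@(f(a)-f(44))).round(4).tolist())
E
```

```text
20.8 0.02004106982186487 [-0.492  0.069  2.378  1.076  0.359  0.014]
grasp head mm [-106.3   27.2   51.5] force head [-2.2 -8.3 -3.4]
44 [0.0, 0.0, 0.0]
46 [0.001, -0.0036, -0.0001]
48 [0.0021, -0.0072, -0.0002]
50 [0.0033, -0.0108, -0.0002]
52 [0.0047, -0.0143, -0.0003]
54 [0.0061, -0.0178, -0.0004]
56 [0.0077, -0.0212, -0.0005]
58 [0.0095, -0.0246, -0.0006]
60 [0.0113, -0.0279, -0.0008]
62 [0.0132, -0.0311, -0.0009]
64 [0.0153, -0.0342, -0.001]
```

Call:
drive_tool:
  moves:
    - [[0.001,-0.0036,0],[0,0,0],0.012]
    - [[0.0021,-0.0072,0],[0,0,0],0.012]
    - [[0.0033,-0.0108,0],[0,0,0],0.012]
    - [[0.0047,-0.0143,0],[0,0,0],0.012]
    - [[0.0061,-0.0178,-0.0004],[0,0,0],0.012]
    - [[0.0069,-0.0195,-0.0004],[0,0,0],0.012]
    - [[0.0077,-0.0212,-0.0005],[0,0,0],0.012]

```text
time_s: 21.5
tcp_pos: [0.4505, -0.0887, 0.1205]
eef_rot: [0.955, 0.047, 0.294, -0.01]
force: [-2.6, -12.6, -9.6]
width: 0.0195
```

```bash
python3 st.py
```

```text
21.5 0.019472568825886195 [-0.419  0.051  2.382  1.026  0.322  0.126]
grasp head mm [-100.6   47.8   51.5] force head [ -8.8 -12.2  -5.3]
```

Call:
drive_tool:
  moves:
    - [[0.0005,-0.0009,0],[0,0,0],0.012]
    - [[0.0009,-0.0017,0],[0,0,0],0.012]
    - [[0.0013,-0.0026,0],[0,0,0],0.012]
    - [[0.0018,-0.0034,0],[0,0,0],0.012]
    - [[0.0022,-0.0042,0],[0,0,0],0.012]
    - [[0.0027,-0.005,0],[0,0,0],0.012]
    - [[0.0031,-0.0058,0],[0,0,0],0.012]
    - [[0.0031,-0.0058,0],[0,0,0],0.012]

```text
time_s: 22.3
tcp_pos: [0.4525, -0.0803, 0.1226]
eef_rot: [0.955, 0.048, 0.294, -0.013]
force: [-2.4, -5.9, -3.4]
width: 0.0195
```

```bash
python3 st.py; python3 - <<'E'
from h import *
s=snap("side","side12");t=snap("top","top12")
A=[]
for n,b in(("side12",(150,250,220,320)),("top12",(150,250,215,315))):
    a=cv2.imread(f"pics/{n}.png")[b[0]:b[1],b[2]:b[3]];A.append(cv2.resize(a,(400,400),interpolation=cv2.INTER_CUBIC))
cv2.imwrite("pics/c12.png",np.hstack(A))
E
```

```text
22.3 0.019485586213484653 [-0.396  0.046  2.38   1.006  0.319  0.167]
grasp head mm [-97.1  55.9  51.5] force head [-4.5 -5.6 -0.9]
```

View pics/c12.png

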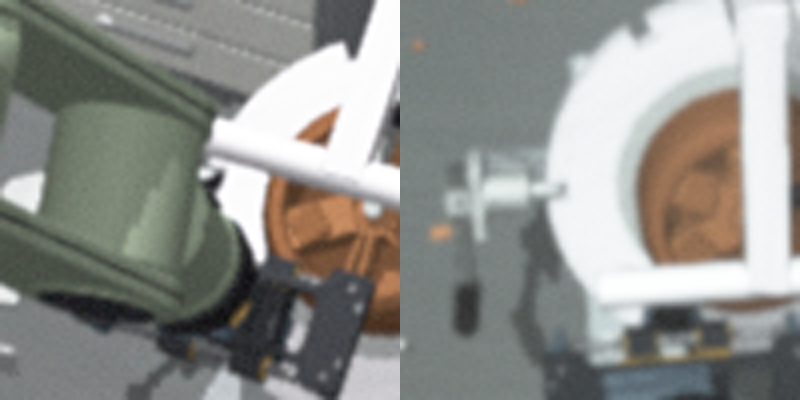

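```bash
python3 - <<'E'
from h import *
for n in("top0","top10","top12"):
    im=cv2.cvtColor(cv2.imread(f"pics/{n}.png"),cv2.COLOR_BGR2RGB);print(n,blobs(im,80,(222,242,212,238),10))
t=robot.snapshot("top")
for d in(0,.005,.010):print(d,proj(t,W((-.075,.196+d,.039))))
A=[]
for n in("top0","top10","top12"):
    a=cv2.imread(f"pics/{n}.png")[180:215,220:265];A.append(cv2.resize(a,None,fx=5.8,fy=5.8,interpolation=cv2.INTER_CUBIC))
cv2.imwrite("pics/c13.png",np.hstack(A))
E
```

```text
top0 [([231.97, 226.71], [230, 221, 5, 13, 58])]
top10 [([228.34, 226.94], [226, 221, 6, 13, 65]), ([238.0, 236.0], [235, 235, 7, 3, 21])]
top12 [([231.18, 226.77], [229, 221, 6, 13, 60])]
0 [232.25632999 226.93426176]
0.005 [230.47533698 227.07883977]
0.01 [228.69373545 227.22346717]
```

View pics/c13.png

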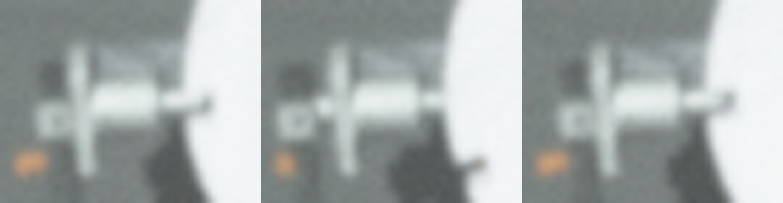

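Call:
drive_tool:
  moves:
    - [[-0.0006,0.001,0],[0,0,0],0.012]
    - [[-0.0006,0.001,0],[0,0,0],0.012]
    - [[-0.0006,0.001,0],[0,0,0],0.012]

```text
time_s: 22.75
tcp_pos: [0.4526, -0.0803, 0.1226]
eef_rot: [0.954, 0.049, 0.294, -0.014]
force: [-4.8, -4.8, 0.1]
width: 0.0196
```

```bash
python3 st.py; python3 - <<'E'
from h import *
for i in range(3):
    t=snap("top","top13");print(blobs(t["img"],80,(222,242,212,234),10))
E
```

```text
22.75 0.01958588254040454 [-0.399  0.047  2.379  1.011  0.323  0.158]
grasp head mm [-97.   55.8  51.4] force head [-4.1 -4.3  3.2]
[([231.29, 226.64], [229, 221, 6, 13, 59])]
[([231.27, 226.65], [229, 221, 6, 13, 60])]
[([231.23, 226.77], [229, 221, 6, 13, 61])]
```

Call:
drive_tool:
  moves:
    - [[-0.0008,0.0015,0],[0,0,0],0.012]
    - [[-0.0008,0.0015,0],[0,0,0],0.012]
    - [[-0.0008,0.0015,0],[0,0,0],0.012]

```text
time_s: 23.2
tcp_pos: [0.4525, -0.0805, 0.1225]
eef_rot: [0.954, 0.05, 0.294, -0.016]
force: [-4.0, 2.8, 5.4]
width: 0.0194
```

```bash
python3 st.py
```

```text
23.2 0.019427774663828154 [-0.404  0.048  2.379  1.018  0.329  0.147]
grasp head mm [-97.2  55.5  51.4] force head [0.3 3.2 6.5]
```

Call:
drive_tool:
  moves:
    - [[0,0,0],[0,0,0],0.042]
    - [[0,0,0],[0,0,0],0.042]
    - [[0,0,0],[0,0,0],0.042]
    - [[0,0,-0.03],[0,0,0],0.042]
    - [[0,0,-0.07],[0,0,0],0.042]
    - [[0,0,-0.11],[0,0,0],0.042]
    - [[0,0,-0.13],[0,0,0],0.042]
    - [[0,0,-0.13],[0,0,0],0.042]

```text
time_s: 24.0
tcp_pos: [0.3802, -0.09, 0.2324]
eef_rot: [0.954, 0.049, 0.297, -0.013]
force: [0.0, -1.1, 0.0]
width: 0.0418
```

```bash
python3 st.py; python3 - <<'E'
from h import *
t=snap("top","top14");print(blobs(t["img"],80,(222,242,212,234),10))
s=snap("side","side14")
A=[]
for n in("top0","top10","top14"):
    a=cv2.imread(f"pics/{n}.png")[180:235,220:265];A.append(cv2.resize(a,None,fx=5.8,fy=5.8,interpolation=cv2.INTER_CUBIC))
cv2.imwrite("pics/c14.png",np.hstack(A))
p,Rt=target((-.075,.196,.046),180,26);p2=p-Rt[:,2]*.08;print(p,p2,delta(p2,Rt))
E
```

```text
24.0 0.04181498493485274 [-0.567 -0.248  2.272  0.569  0.703  0.538]
grasp head mm [-89.4  53.6 183. ] force head [-0.  -1.1  0.1]
[([231.27, 226.54], [229, 221, 6, 12, 59])]
[0.45671524 0.06110266 0.13020378] [0.42182782 0.05753175 0.2021073 ] ([0.0318, -0.1414, 0.0544], [0.03, -8.27, 0.05])
```

View pics/c14.png

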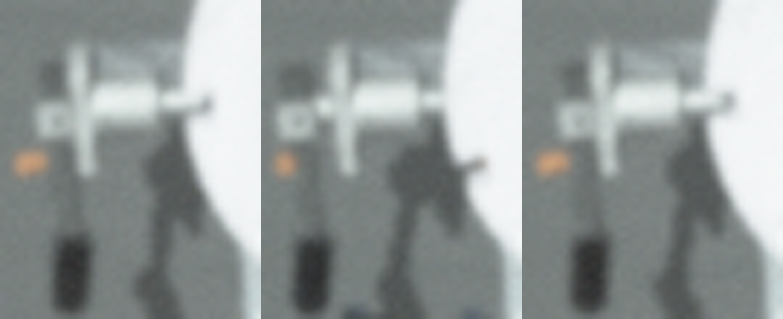

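View pics/side14.png

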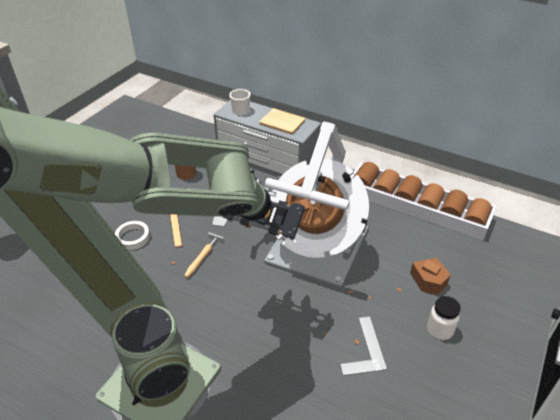

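```bash
python3 - <<'E'
from h import *
g=lambda n:cv2.imread(f"pics/{n}.png",0).astype(np.float32)
def shift(a,b,box):
    v0,v1,u0,u1=box;A=a[v0:v1,u0:u1];w=cv2.createHanningWindow(A.shape[::-1],cv2.CV_32F)
    return np.round(cv2.phaseCorrelate(A,b[v0:v1,u0:u1],w),2)
a=g("top0")
for n in("top10","top12","top13","top14"):
    b=g(n);print(n,"clevis",shift(a,b,(194,210,219,232))[0] if 0 else shift(a,b,(192,210,220,234)),"collar",shift(a,b,(184,214,230,248)),"grip",shift(a,b,(216,238,222,242)),"nose",shift(a,b,(190,206,246,260)))
E
```

```text
Traceback (most recent call last):
ValueError: setting an array element with a sequence. The requested array has an inhomogeneous shape after 1 dimensions. The detected shape was (2,) + inhomogeneous part.
```

```bash
python3 - <<'E'
from h import *
g=lambda n:cv2.imread(f"pics/{n}.png",0).astype(np.float32)
def shift(a,b,box):
    v0,v1,u0,u1=box;A=np.ascontiguousarray(a[v0:v1,u0:u1]);B=np.ascontiguousarray(b[v0:v1,u0:u1]);w=cv2.createHanningWindow(A.shape[::-1],cv2.CV_32F)
    return np.round(cv2.phaseCorrelate(A,B,w)[0],2)
a=g("top0")
for n in("top10","top12","top13","top14"):
    b=g(n);print(n,"clevis",shift(a,b,(192,210,220,232)),"collar",shift(a,b,(184,214,230,248)),"grip",shift(a,b,(216,238,222,242)),"bar",shift(a,b,(205,232,258,300)))
E
```

```text
top10 clevis [ 0.09 -0.28] collar [-0.28 -0.26] grip [ 0.16 -0.11] bar [0.39 0.64]
top12 clevis [0.06 0.07] collar [-0.21 -0.03] grip [-0.73 -0.11] bar [0.3 0.5]
top13 clevis [0.11 0.15] collar [-0.24 -0.13] grip [-0.46 -0.21] bar [0.41 0.45]
top14 clevis [-0.02 -0.04] collar [-0.28 -0.14] grip [-0.24 -0.44] bar [0.5  0.43]
```

Call:
drive_tool:
  moves:
    - [[0,-0.04,0],[0,-2,0],0.042]
    - [[0,-0.09,0],[0,-4,0],0.042]
    - [[0.015,-0.125,0.01],[0,-6,0],0.042]
    - [[0.032,-0.141,0.03],[0,-8.3,0],0.042]
    - [[0.032,-0.141,0.054],[0,-8.3,0],0.042]
    - [[0.032,-0.141,0.054],[0,-8.3,0],0.042]
    - [[0.032,-0.141,0.054],[0,-8.3,0],0.042]

```text
time_s: 24.8
tcp_pos: [0.421, 0.0588, 0.2]
eef_rot: [0.974, 0.052, 0.221, -0.012]
force: [-1.4, -0.1, -0.3]
width: 0.0421
```

```bash
python3 st.py; python3 - <<'E'
from h import *
p,Rt=target((-.075,.1955,.046),180,26);print(delta(p,Rt))
E
```

```text
24.8 0.042081523567016464 [ 0.115 -0.122  2.201 -0.006  0.616  1.582]
grasp head mm [-61.5 197.3 123.2] force head [-1.3  0.   0.6]
([0.0022, 0.002, 0.0784], [-0.1, 0.41, 0.28])
```

Call:
drive_tool:
  moves:
    - [[0.002,0.002,0.03],[0,0,0],0.042]
    - [[0.002,0.002,0.055],[0,0,0],0.042]
    - [[0.002,0.002,0.078],[0,0,0],0.042]
    - [[0.002,0.002,0.078],[0,0,0],0.042]
    - [[0.002,0.002,0.078],[0,0,0],0.012]
    - [[0.002,0.002,0.078],[0,0,0],0.012]
    - [[0.002,0.002,0.078],[0,0,0],0.012]
    - [[0.002,0.002,0.078],[0,0,0],0.012]
    - [[0.002,0.002,0.078],[0,0,0],0.012]
  newtons: 10

```text
time_s: 25.7
tcp_pos: [0.4575, 0.0607, 0.1347]
eef_rot: [0.973, 0.049, 0.225, -0.013]
force: [-1.4, 15.5, 1.4]
width: 0.0175
```

```bash
python3 st.py
```

```text
25.7 0.017524952916765143 [0.106 0.031 2.265 0.003 0.39  1.573]
grasp head mm [-71.7 195.5  49.2] force head [ 1.  15.6  1. ]
```

Call:
drive_tool:
  moves:
    - [[0,-0.001,0],[0,0,0],0.042]
    - [[0,-0.001,0],[0,0,0],0.042]
    - [[0,-0.001,0],[0,0,0],0.042]
    - [[0,-0.001,-0.04],[0,0,0],0.042]
    - [[0,-0.001,-0.08],[0,0,0],0.042]
    - [[-0.03,-0.001,-0.12],[0,0,0],0.042]
    - [[-0.05,0,-0.15],[0,0,0],0.042]
    - [[-0.06,0,-0.17],[0,0,0],0.042]
    - [[-0.06,0,-0.17],[0,0,0],0.042]

```text
time_s: 26.6
tcp_pos: [0.3294, 0.0455, 0.2626]
eef_rot: [0.972, 0.05, 0.227, -0.011]
force: [0.4, -0.1, -0.1]
width: 0.0419
```

```bash
python3 st.py; python3 - <<'E'
from h import *
for i in range(2):
    t=snap("top","top15");print(blobs(t["img"],80,(222,242,212,234),10))
s=snap("side","side15")
print(proj(s,W((-.094,.054,.041))),blobs(s["img"],60,(260,380,150,260),10))
for n in ("side0","side15"):
    im=cv2.cvtColor(cv2.imread(f"pics/{n}.png"),cv2.COLOR_BGR2RGB);print(n,blobs(im,60,(230,252,203,222),10))
A=[]
for n in("top0","top15"):
    a=cv2.imread(f"pics/{n}.png")[180:235,220:285];A.append(cv2.resize(a,None,fx=6,fy=6,interpolation=cv2.INTER_CUBIC))
cv2.imwrite("pics/c15.png",np.hstack(A))
a=cv2.imread("pics/side15.png")[115:290,210:385];cv2.imwrite("pics/side15z.png",cv2.resize(a,None,fx=3.4,fy=3.4,interpolation=cv2.INTER_CUBIC))
E
```

```text
26.6 0.041913463825987964 [ 1.040e-01 -3.700e-01  2.193e+00 -2.000e-03  8.590e-01  1.573e+00]
grasp head mm [-97.9 193.5 228.9] force head [ 0.3 -0.1 -0.3]
[([231.98, 226.7], [230, 221, 5, 12, 56])]
[([231.96, 226.6], [230, 221, 5, 12, 57])]
[285.9701206 233.386341 ] [([346.07, 177.43], [343, 173, 7, 9, 42]), ([320.86, 178.9], [318, 176, 7, 6, 29]), ([364.64, 221.18], [363, 220, 4, 4, 11]), ([285.35, 232.85], [282, 230, 8, 7, 40])]
side0 [([240.19, 212.03], [235, 208, 11, 9, 62])]
side15 [([231.89, 207.25], [230, 203, 6, 11, 28]), ([240.03, 211.9], [235, 208, 11, 9, 62])]
```

View pics/c15.png

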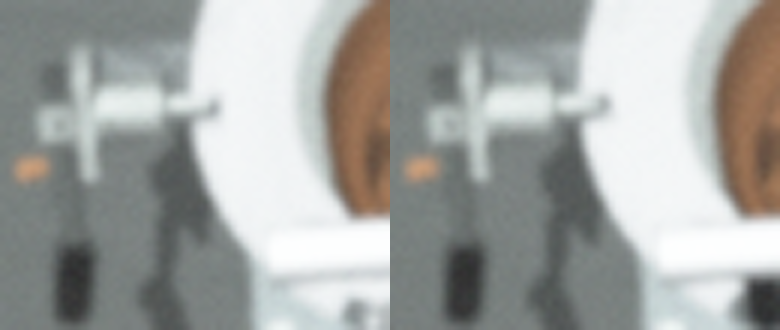

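View pics/side15z.png

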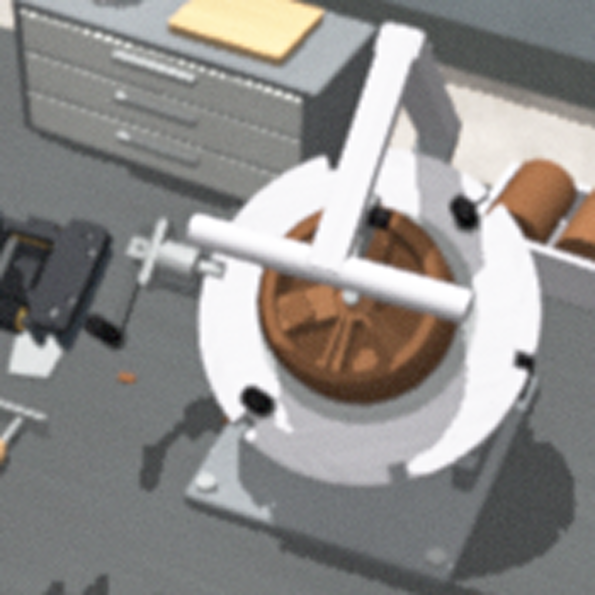

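```bash
python3 -c "
from plant import robot
print(robot.close_job())"
```

```text
the job is handed in; nothing more can be done
None
```

The plate is one place clockwise, with the plunger back in the next slot and the lever at its let-go position. I handed the job in at about 27 s of the 72 s allowed.

**What I did**
- I swung the lever to its parked position and turned the plate about 45° by the low handle.
- I then let the plunger go on the rim and turned the plate on until the plunger dropped into the slot.
- After that the lever grip sat about 2 mm (0.7 px) off its home position. I took hold of the grip again, set it back against its stop, and moved the gripper clear.

**Last checks**
- **Lever grip:** in the top view it is at pixel 231.97, 226.65, against 231.97, 226.71 at the start. The plunger nose and the block on its outer end look as they did at the start.
- **Handle A:** in the side view it is at 285.4, 232.9, against 286.0, 233.4 predicted for the next place (about 2 mm).
- **Wrist force:** the highest reading was about 16 N, taken only at the ends of moves and not between them.
- **Gripper and bystanders:** the gripper was clear of everything at the end. I never brought the tool to the clay, the template or the loose things, but I did not measure the bystanders' positions afterwards.

**What failed or disagreed**
- My first grasp of the lever, at the full 37° tilt, nearly hit a wrist joint limit and was about 5 mm off. I backed out before closing and used 26° instead.
- The camera points did not fit one frame for the stand perfectly: most agreed within 1.5 px, the worst by about 2.4 px.
- An image-correlation check of how far the plunger was home was too noisy to use, so I relied on the lever grip's position instead.

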